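Pack shortbread rounds to the level band and seal the jar

ROBOT

A 6-joint arm with a two-finger parallel gripper is mounted at the origin on the work surface. World frame = base frame: x ahead of the robot, y to its left, z up, the work surface at z = 0. Lengths are in m, angles in degrees, forces in N, time in s.
With the tool pointing down it reaches from about 0.325 to 0.775 m from the base axis. Payload 5.5 kg.
Tool frame: the origin (TCP) lies midway between the tips of the shut fingers; the grasp point (between the pads) lies 19 mm behind it; z points along the fingers, y is the line along which they close (so a half turn about z gives the same grasp; the last joint's range is limited). The gripper opens to 85 mm and grips with 20 to 120 N. Pads are 22 mm wide; open, the fingers measure 114 mm over their backs; the gripper's body (76 mm by 85 mm) begins 54 mm behind the grasp point. The pads swing forward as they close: fully open they stand 13 mm farther back than shut.
Start: joints at [64.303, 5.22, 70.514, -0, 104.267, -3.249], TCP at [0.229, 0.555, 0.231] pointing down, gripper open.
Joint ranges: [-164.24, 164.24], [-49.07, 125.15], [9.68, 141.18], [-86.29, 266.29], [3.28, 154.24], [-151.56, 151.56]. Speed limits (degrees/s): [147.25, 147.25, 172.46, 180, 180, 180].

INTERFACE

Orientations are given as a 3x3 rotation matrix whose columns are the frame's x, y, z axes.
In Python, from workcell import * gives the robot as it stands.
- The arm moves only by the tool arm_command, never from a script. Its argument "moves" is text: rows parted by semicolons, each of 6 numbers parted by spaces: the shift along the tool's x, y, z in mm, then the turn, a rotation vector about the tool's x, y, z in rad. In form: dx dy dz rx ry rz; .... A call has 1 to 12 rows; each row shifts and turns the commanded pose from where the row before left it, along the tool's axes as they then stand; what a row does not reach is not made up. A row lasts 1/10 s, in which the tool goes at most 50 mm and 8.59 degrees, less where a joint would pass 70% of its speed; a pose out of reach is approached as far as the arm can. A call with a gripper value outside its range is refused whole. "jaw" is the finger opening in mm, from 0 to 85.4, set as the call begins (left out, the last holds). The fingers move at their own pace and stop on an object; "squeeze" is the grip in N (left out, the last holds). Time passes only in rows, so rows that do not move let the fingers close. It gives the time, the measured TCP pose, the force, the opening and the grip force at its end, in the units of the state.
- get_obs(): the state, without advancing time (a new reading comes with each control period).
- snapshot(name): name is "side" or "top" or "wrist"; returns a dict with "image" (384x512x3 uint8, red, green, blue), "range_z" (384x512 float32, m along the optical axis (not along the pixel's ray), 0 where there is no reading), "fov_y" (degrees; the focal length in pixels is half the picture's height over the tangent of half this angle, whatever the lens; pixels are square), "cx", "cy" (the principal point, pixels), "R" (3x3) and "t" (3): a world point X has camera coordinates R X + t. Camera axes: x right, y down, z forward; pixel columns grow to the right and rows downward; lengths in m; the calibration is good to about 2 mm. A picture is of the moment at which its call begins.
- close_job(): hands the job in; it is judged then, once.
Trained networks look in the newest picture that a camera, given by its name, has taken for a name from the list of things; names that differ only in an ending like _2 or _b are one class to them, and where a whole thing is asked for, a point or a joint stands for the part that bears it (a point fixed in the world has none). Each returns a list of dicts, best first, with "score" (0 to 1); they miss things now and then, are a little off and sometimes report something else, mostly with a low value. They report only what shows in the picture. A call takes as long as a camera call. They do not tell look-alikes from the thing itself.
- boxes_of(name, camera): "extent" ([centre column, centre row, width, height] in pixels, round what is visible of it).
- outline_of(name, camera): "region" (384x512 bool, what is visible of it) and "extent" ([centre column, centre row, width, height] in pixels, round what is visible of it).
- mark_of(name, camera): "location" ([column, row] in pixels: a listed point, or the origin of a listed thing).
The state is a dict: "time": time; "joints": joint angles; "qvel": joint speeds; "joint_torque": joint torques, N m; "ee_pos": TCP position; "eef_rot": TCP orientation; "ft_force": force on the tool from outside, world axes, zero at the start; "wrist_torque": the same for the moment, N m; "gripper_width": finger opening in m; "finger_force": force on a finger pad.
Only numpy, scipy, OpenCV 4.12 (cv2) and the standard library are available. Lean on these libraries where they do the work, as an engineer would, in place of code of your own. Each camera call takes 0.05 s, during which the arm holds its last target. There are 200 camera calls.

TASK

Stack shortbread biscuits from the tray flat in the glass jar until the top of the stack lies within the red band round the jar, letting each one in at the mouth rather than dropping it from above the jar, and leave the biscuits you do not need on the tray. Then put the lid on and press it home, going round its edge as needed, until its gasket is fully home and the flange sits flush on the rim all round. Leave the jar standing upright and the other things where they are.

Things in the scene. Friction and masses are not known exactly. Their poses are not given: they have to be found in the camera images.
- jar: straight clear glass jar, loose, about 0.45 kg: bore diameter 64, outside diameter 72 (75 at the rim), height 84, bottom 6 thick; origin at the centre of its underside, z up. One biscuit already lies flat on its bottom, so the stack's top starts 20 above the bench; each further biscuit adds 14.
- jar_mouth (a point): centre of the jar's mouth, level with its rim, 84 above the bench. A biscuit has 3 to spare all round: held level by the upper half of its edge and started into the mouth, it slides down flat by itself when released (the fingers do not fit in the bore).
- level_band (a point): translucent red silicone band round the outside of the jar, 17 high, with a small red tab on one side; it marks the fill level and is set at a different height each time (its middle 45 to 66 above the bench). This point lies on the jar's axis at the middle of the band's height. Do not move it.
- biscuit0: flat round shortbread biscuit, golden with small dark pricked holes, diameter 58, thickness 14; origin at the centre of its underside, z up. It lies in the jar from the start.
- biscuit1: flat round shortbread biscuit, golden with small dark pricked holes, diameter 58, thickness 14; origin at the centre of its underside, z up. It starts on the tray.
- biscuit2: flat round shortbread biscuit, golden with small dark pricked holes, diameter 58, thickness 14; origin at the centre of its underside, z up. It starts on the tray.
- biscuit3: flat round shortbread biscuit, golden with small dark pricked holes, diameter 58, thickness 14; origin at the centre of its underside, z up. It starts on the tray.
- biscuit4: flat round shortbread biscuit, golden with small dark pricked holes, diameter 58, thickness 14; origin at the centre of its underside, z up. It starts on the tray.
- biscuit0_mid (a point): centre of that biscuit (7 from either face)
- biscuit1_mid (a point): centre of that biscuit (7 from either face)
- biscuit2_mid (a point): centre of that biscuit (7 from either face)
- biscuit3_mid (a point): centre of that biscuit (7 from either face)
- biscuit4_mid (a point): centre of that biscuit (7 from either face)
- tray: flat aluminium baking sheet with pale paper, 200 (its x) by 260 (its y), top 6 above the bench, lip 16 high along its +x edge; origin under its centre; fixed. The four biscuits lie on it in two rows, about 84 apart along its x and 112 apart along its y, so they are best gripped along its y.
- lid: round lid, right way up on the blue board at the start, 0.12 kg: plug 59 in diameter, 14 deep, with a white silicone gasket; wooden flange 80 in diameter, 5 thick; steel knob 18 in diameter, 22 tall, on the middle of the top. Origin at the centre of the plug's underside, z up: flange underside at 14, flange top at 19, knob top at 41.
- lid_flange (a point): centre of the underside of the lid's flange; home when at jar_mouth. Set on loosely, the flange stands about 7 above the rim, the gasket caught on the mouth. Pushing the middle home takes about 25 N; pushing the flange 30 from its centre lowers that side with 8 to 15 N and it stays by friction. Press facing points in turn, more than one round if need be.
- board: blue plastic cutting board, 200 (its x) by 260 (its y) by 10 thick; origin under its centre. Fixed. The lid, the small bowl and the spatula lie on it.
- prep_bowl: small open steel bowl, diameter 88, height 40, on the blue board; origin at the centre of its underside. Bystander.
- spatula: offset spatula with a dark wooden handle, 245 long along its y, 26 wide, 16 high, along the +x side of the blue board; origin under its middle. Bystander.
- ramekin: white ceramic ramekin, diameter 84, height 45, behind the jar; origin at the centre of its underside. Bystander.
Mind the look-alikes: they are no part of the job. What is shaped like the biscuit3 but blue, pink or turquoise is not meant.

How it is judged (in metres and radians):
On the way:
1. the stack in the jar has its top within the red band's height, all biscuits in it flat, the spare ones on the tray, the lid still off ((((horizontal distance between biscuit0_mid and jar below 0.007 m and z of biscuit0_mid in the frame of jar between 0.005 and 0.084 m) and z of biscuit0_mid in the frame of level_band above -0.016 m) or ((horizontal distance between biscuit1_mid and jar below 0.007 m and z of biscuit1_mid in the frame of jar between 0.005 and 0.084 m) and z of biscuit1_mid in the frame of level_band above -0.016 m) or ((horizontal distance between biscuit2_mid and jar below 0.007 m and z of biscuit2_mid in the frame of jar between 0.005 and 0.084 m) and z of biscuit2_mid in the frame of level_band above -0.016 m) or ((horizontal distance between biscuit3_mid and jar below 0.007 m and z of biscuit3_mid in the frame of jar between 0.005 and 0.084 m) and z of biscuit3_mid in the frame of level_band above -0.016 m) or ((horizontal distance between biscuit4_mid and jar below 0.007 m and z of biscuit4_mid in the frame of jar between 0.005 and 0.084 m) and z of biscuit4_mid in the frame of level_band above -0.016 m)) and (((horizontal distance between biscuit0_mid and jar below 0.007 m and z of biscuit0_mid in the frame of jar between 0.005 and 0.084 m) and angle between the z axis of biscuit0 and the z axis of jar, either way round below 0.1 rad) and z of biscuit0_mid in the frame of level_band below 0.002 m) and ((((horizontal distance between biscuit1_mid and jar below 0.007 m and z of biscuit1_mid in the frame of jar between 0.005 and 0.084 m) and angle between the z axis of biscuit1 and the z axis of jar, either way round below 0.1 rad) and z of biscuit1_mid in the frame of level_band below 0.002 m) or (z of biscuit1_mid in the frame of tray between 0.009 and 0.016 m and x of biscuit1_mid in the frame of tray between -0.1 and 0.1 m and y of biscuit1_mid in the frame of tray between -0.13 and 0.13 m)) and ((((horizontal distance between biscuit2_mid and jar below 0.007 m and z of biscuit2_mid in the frame of jar between 0.005 and 0.084 m) and angle between the z axis of biscuit2 and the z axis of jar, either way round below 0.1 rad) and z of biscuit2_mid in the frame of level_band below 0.002 m) or (z of biscuit2_mid in the frame of tray between 0.009 and 0.016 m and x of biscuit2_mid in the frame of tray between -0.1 and 0.1 m and y of biscuit2_mid in the frame of tray between -0.13 and 0.13 m)) and ((((horizontal distance between biscuit3_mid and jar below 0.007 m and z of biscuit3_mid in the frame of jar between 0.005 and 0.084 m) and angle between the z axis of biscuit3 and the z axis of jar, either way round below 0.1 rad) and z of biscuit3_mid in the frame of level_band below 0.002 m) or (z of biscuit3_mid in the frame of tray between 0.009 and 0.016 m and x of biscuit3_mid in the frame of tray between -0.1 and 0.1 m and y of biscuit3_mid in the frame of tray between -0.13 and 0.13 m)) and ((((horizontal distance between biscuit4_mid and jar below 0.007 m and z of biscuit4_mid in the frame of jar between 0.005 and 0.084 m) and angle between the z axis of biscuit4 and the z axis of jar, either way round below 0.1 rad) and z of biscuit4_mid in the frame of level_band below 0.002 m) or (z of biscuit4_mid in the frame of tray between 0.009 and 0.016 m and x of biscuit4_mid in the frame of tray between -0.1 and 0.1 m and y of biscuit4_mid in the frame of tray between -0.13 and 0.13 m)) and linear speed of each of biscuit0, biscuit1, biscuit2, biscuit3, biscuit4 below 0.03 m/s and angle between jar's own z axis and vertical below 0.05 rad and height (world z) of jar below 0.004 m and linear speed of jar below 0.02 m/s and horizontal distance between lid and jar above 0.05 m), for 0.2 s.
At the end, for the whole second after the job is handed in: Top of the stack within 9 mm of the band's middle; biscuits in the jar flat (0.1 rad), all others on the tray; lid centred on the jar (4 mm), its flange within 2 mm of the rim and 0.035 rad of level with it; jar upright on the bench; all at rest ((((horizontal distance between biscuit0_mid and jar below 0.007 m and z of biscuit0_mid in the frame of jar between 0.005 and 0.084 m) and z of biscuit0_mid in the frame of level_band above -0.016 m) or ((horizontal distance between biscuit1_mid and jar below 0.007 m and z of biscuit1_mid in the frame of jar between 0.005 and 0.084 m) and z of biscuit1_mid in the frame of level_band above -0.016 m) or ((horizontal distance between biscuit2_mid and jar below 0.007 m and z of biscuit2_mid in the frame of jar between 0.005 and 0.084 m) and z of biscuit2_mid in the frame of level_band above -0.016 m) or ((horizontal distance between biscuit3_mid and jar below 0.007 m and z of biscuit3_mid in the frame of jar between 0.005 and 0.084 m) and z of biscuit3_mid in the frame of level_band above -0.016 m) or ((horizontal distance between biscuit4_mid and jar below 0.007 m and z of biscuit4_mid in the frame of jar between 0.005 and 0.084 m) and z of biscuit4_mid in the frame of level_band above -0.016 m)) and (((horizontal distance between biscuit0_mid and jar below 0.007 m and z of biscuit0_mid in the frame of jar between 0.005 and 0.084 m) and angle between the z axis of biscuit0 and the z axis of jar, either way round below 0.1 rad) and z of biscuit0_mid in the frame of level_band below 0.002 m) and ((((horizontal distance between biscuit1_mid and jar below 0.007 m and z of biscuit1_mid in the frame of jar between 0.005 and 0.084 m) and angle between the z axis of biscuit1 and the z axis of jar, either way round below 0.1 rad) and z of biscuit1_mid in the frame of level_band below 0.002 m) or (z of biscuit1_mid in the frame of tray between 0.009 and 0.016 m and x of biscuit1_mid in the frame of tray between -0.1 and 0.1 m and y of biscuit1_mid in the frame of tray between -0.13 and 0.13 m)) and ((((horizontal distance between biscuit2_mid and jar below 0.007 m and z of biscuit2_mid in the frame of jar between 0.005 and 0.084 m) and angle between the z axis of biscuit2 and the z axis of jar, either way round below 0.1 rad) and z of biscuit2_mid in the frame of level_band below 0.002 m) or (z of biscuit2_mid in the frame of tray between 0.009 and 0.016 m and x of biscuit2_mid in the frame of tray between -0.1 and 0.1 m and y of biscuit2_mid in the frame of tray between -0.13 and 0.13 m)) and ((((horizontal distance between biscuit3_mid and jar below 0.007 m and z of biscuit3_mid in the frame of jar between 0.005 and 0.084 m) and angle between the z axis of biscuit3 and the z axis of jar, either way round below 0.1 rad) and z of biscuit3_mid in the frame of level_band below 0.002 m) or (z of biscuit3_mid in the frame of tray between 0.009 and 0.016 m and x of biscuit3_mid in the frame of tray between -0.1 and 0.1 m and y of biscuit3_mid in the frame of tray between -0.13 and 0.13 m)) and ((((horizontal distance between biscuit4_mid and jar below 0.007 m and z of biscuit4_mid in the frame of jar between 0.005 and 0.084 m) and angle between the z axis of biscuit4 and the z axis of jar, either way round below 0.1 rad) and z of biscuit4_mid in the frame of level_band below 0.002 m) or (z of biscuit4_mid in the frame of tray between 0.009 and 0.016 m and x of biscuit4_mid in the frame of tray between -0.1 and 0.1 m and y of biscuit4_mid in the frame of tray between -0.13 and 0.13 m)) and linear speed of each of biscuit0, biscuit1, biscuit2, biscuit3, biscuit4 below 0.03 m/s and horizontal distance between lid_flange and jar_mouth below 0.004 m and z of lid_flange in the frame of jar_mouth between -0.003 and 0.002 m and angle between the z axis of lid and the z axis of jar, either way round below 0.035 rad and angle between lid's own z axis and vertical below 0.12 rad and linear speed of each of lid, jar below 0.02 m/s and angle between jar's own z axis and vertical below 0.05 rad and height (world z) of jar below 0.004 m); the robot touches nothing.
It fails at once if a bystander (small bowl, spatula or ramekin) moved more than 30 mm (distance of any of prep_bowl, spatula, ramekin from where it was at the start of the episode above 0.03 m).
It fails at once if a biscuit let fall from well above the jar's mouth or flung (falling freely faster than 1.25 m/s) ((linear speed of biscuit0 above 1.25 m/s and contact force between the fingers and biscuit0 below 0.1 N) or (linear speed of biscuit1 above 1.25 m/s and contact force between the fingers and biscuit1 below 0.1 N) or (linear speed of biscuit2 above 1.25 m/s and contact force between the fingers and biscuit2 below 0.1 N) or (linear speed of biscuit3 above 1.25 m/s and contact force between the fingers and biscuit3 below 0.1 N) or (linear speed of biscuit4 above 1.25 m/s and contact force between the fingers and biscuit4 below 0.1 N)).
It fails at once if the jar tipped by more than 0.3 rad (angle between jar's own z axis and vertical above 0.3 rad).
It also fails if it takes over 72 s, if anything falls off the work surface, if the arm or the gripper's body presses on something with over 40 N, if the wrist force passes 120 N, or if a joint passes its speed limit or range.

## Working session

There is one attempt and no reset: what is moved stays moved. The work goes in short steps, Python scripts to look and compute and a tool call to move; the robot and the scene stay as the last step left them, time stands still between calls to the robot, and variables do not carry over. Pictures are saved under pics/ and viewed, at most 10 in all, crops included, and the job is handed in when it is done.

Besides the shell and the picture viewer there is one more tool, called in YAML: its name, and indented under it one key for each argument. arm_command: Moves the arm, as the interface text tells. Its arguments: {"type":"object","properties":{"moves":{"type":"string"},"jaw":{"type":"number"},"squeeze":{"type":"number"}},"required":["moves"]}

```bash
mkdir -p pics
cat > h.py <<'E'
from workcell import *
import numpy as np, cv2
def ray(s,u,v):
    f=192/np.tan(np.radians(s["fov_y"]/2)); R=np.array(s["R"]);t=np.array(s["t"])
    d=R.T@np.array([(u-s["cx"])/f,(v-s["cy"])/f,1]); return -R.T@t,d
def onz(s,u,v,z):
    c,d=ray(s,u,v); return c+d*(z-c[2])/d[2]
def dep(s,u,v):
    c,d=ray(s,u,v); return c+d*s["range_z"][int(round(v)),int(round(u))]
def cloud(s):
    v,u=np.mgrid[:384,:512]; f=192/np.tan(np.radians(s["fov_y"]/2)); z=s["range_z"]
    p=np.stack([(u-s["cx"])/f*z,(v-s["cy"])/f*z,z],-1)
    return (p-np.array(s["t"]))@np.array(s["R"])
def save(s,n): cv2.imwrite(f"pics/{n}.png",np.ascontiguousarray(s["image"][...,::-1]))
E
python3 - <<'E'
from h import *
np.set_printoptions(precision=4,suppress=True)
S={n:snapshot(n) for n in("top","side")}
for n,s in S.items():
    c=-np.array(s["R"]).T@s["t"]; print(n,c,s["fov_y"])
a=np.hstack([S["top"]["image"],S["side"]["image"]])
cv2.imwrite("pics/a.png",cv2.resize(a[...,::-1],(800,300)))
save(S["top"],"top0");save(S["side"],"side0")
for n in S:
  for k in ["jar","jar_mouth","level_band","biscuit1","biscuit1_mid","tray","lid","lid_flange","board","prep_bowl","ramekin"]:
    for m in mark_of(k,n)[:6]:
        u,v=m["location"]; 
        print(n,k,round(m["score"],2),np.round(m["location"],1),dep(S[n],u,v) if 0<=u<511 and 0<=v<383 else "")
E
```

```text
top [ 0.3593 -0.0136  1.2318] 46.07607492352831
side [0.484  0.5113 0.6538] 52.55687516465201
top jar 0.76 [264.  208.4] [0.5103 0.009  0.0229]
top level_band 0.44 [265.2 207.5] [0.5131 0.0058 0.0203]
top biscuit1 0.94 [213.1 253.3] [0.3887 0.1444 0.0123]
top biscuit1 0.91 [168.5 168.4] [0.6184 0.2732 0.0228]
top biscuit1 0.85 [206.8 176.2] [0.5971 0.1665 0.0244]
top biscuit1 0.83 [194.8 288.8] [0.2943 0.191  0.0083]
top biscuit1 0.7 [261.8 155.8] [0.6579 0.0171 0.0144]
top biscuit1 0.62 [160.9 194.9] [0.5445 0.2908 0.0223]
top biscuit1_mid 0.79 [198.5 203.7] [0.5211 0.1867 0.0239]
top tray 0.69 [185.1 187.6] [0.5677 0.2281 0.008 ]
top tray 0.29 [368.9 204.3] [ 0.5237 -0.2714  0.0277]
top lid 0.9 [371.9 204.3] [ 0.5208 -0.2746  0.0496]
top lid_flange 0.68 [373.3 203.9] [ 0.522  -0.2784  0.0488]
top board 0.66 [348.2 193.6] [ 0.5548 -0.2197  0.0111]
top prep_bowl 0.87 [325.6 205.5] [ 0.5209 -0.1575  0.0159]
top prep_bowl 0.2 [169.8 167.6] [0.6207 0.2697 0.0226]
top ramekin 0.92 [262.7 118.1] [0.7702 0.0163 0.0033]
top ramekin 0.24 [264.4 208.7] [0.51   0.008  0.0186]
side jar 0.57 [27
[... 540 characters left out ...]
979 0.0197]
side biscuit1 0.6 [220.6 292.4] [0.5996 0.1788 0.0199]
side biscuit1_mid 0.74 [269.2 301.3] [0.5112 0.1858 0.0194]
side biscuit1_mid 0.22 [278.2 135.2] [ 0.5346 -0.2679  0.0273]
side tray 0.78 [229.5 330.3] [0.5736 0.2403 0.007 ]
side lid 0.8 [282.3 138.7] [ 0.523  -0.2541  0.0281]
side lid_flange 0.86 [279.1 135.4] [ 0.5323 -0.2681  0.0266]
side lid_flange 0.19 [275.7 204.3] [ 0.5193 -0.0266  0.0365]
side board 0.94 [267.  152.1] [ 0.5535 -0.1747  0.0497]
side board 0.73 [199.8 348.8] [0.6142 0.2818 0.0208]
side prep_bowl 0.61 [283.5 171.5] [ 0.5102 -0.1184  0.0452]
side prep_bowl 0.26 [282.1 138.2] [ 0.5237 -0.2556  0.0284]
side ramekin 0.62 [157.4 224.4] [0.765  0.03   0.0051]
```

View pics/top0.png

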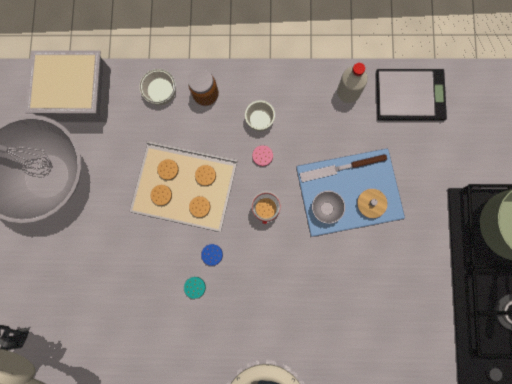

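View pics/side0.png

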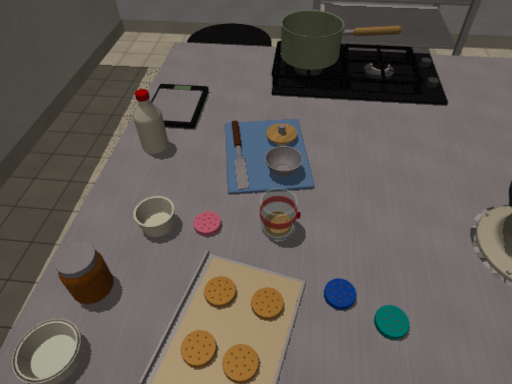

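The side and top views show golden biscuits in the top view at (168,169), (205,175), (161,195) and (199,207). The look-alikes are pink (262,156), blue (212,255) and turquoise (195,288). The jar is at (265,207), with its red band visible at about (278,213) in the side view. The lid is at (372,204). I choose the golden ones on the tray.

Run:
```python
from h import *
np.set_printoptions(precision=4,suppress=True)
s=snapshot("top"); 
hsv=cv2.cvtColor(s["image"],cv2.COLOR_RGB2HSV)
m=((hsv[...,0]>8)&(hsv[...,0]<18)&(hsv[...,1]>150)&(hsv[...,2]>110)).astype(np.uint8)
P=cloud(s)
n,l,st,c=cv2.connectedComponentsWithStats(m)
for i in range(1,n):
    if st[i,4]>120: print("gold",c[i],st[i],onz(s,*c[i],.02), np.median(P[l==i],0))
for o in outline_of("biscuit1","top")[:7]:
    v,u=np.nonzero(o["region"]); print("bisc",round(o["score"],2),u.mean(),v.mean(),onz(s,u.mean(),v.mean(),.018))
for k in("jar","lid","prep_bowl","board","tray"):
    o=outline_of(k,"top")[0]; v,u=np.nonzero(o["region"])
    print(k,o["score"],o["extent"],len(u),cv2.minAreaRect(np.c_[u,v].astype(np.float32)), onz(s,u.mean(),v.mean(),.0))
# lid flange from depth
q=(np.abs(P[...,0]-.522)<.08)&(np.abs(P[...,1]+.275)<.06)&(P[...,2]>.022)&(P[...,2]<.035)
print("lid",np.median(P[q],0),P[q].min(0),P[q].max(0)); q=(np.abs(P[...,0]-.522)<.08)&(np.abs(P[...,1]+.275)<.06)&(P[...,2]>.042);print("knob",P[q].mean(0),q.sum(),P[q].min(0),P[q].max(0))
s2=snapshot("side"); o=outline_of("jar","side")[0];print("jar side",o["extent"])
for o in outline_of("level_band","side")[:2]: print("band",o["score"],o["extent"])
im=s2["image"][170:260,215:345]; cv2.imwrite("pics/jar1.png",cv2.resize(im[...,::-1],None,fx=6,fy=6,interpolation=cv2.INTER_CUBIC))
im=s["image"][140:240,125:285]; cv2.imwrite("pics/tray1.png",cv2.resize(im[...,::-1],None,fx=5,fy=5,interpolation=cv2.INTER_CUBIC))
```

```text
gold [166.7031 169.0104] [159 161  18  18 192] [0.6172 0.2788 0.02  ] [0.6173 0.28   0.0203]
gold [159.9394 194.3939] [152 186  19  19 198] [0.5462 0.294  0.02  ] [0.5469 0.295  0.0203]
bisc 0.92 211.1818181818182 253.96524064171123 [0.3867 0.1488 0.018 ]
bisc 0.78 194.04947916666666 287.3723958333333 [0.2985 0.1915 0.018 ]
bisc 0.7 160.81164383561645 195.33904109589042 [0.5439 0.292  0.018 ]
bisc 0.64 199.45479452054795 206.76438356164383 [0.5135 0.1847 0.018 ]
bisc 0.61 261.8988764044944 155.98595505617976 [0.6565 0.0167 0.018 ]
bisc 0.59 166.81408450704225 169.4788732394366 [0.6163 0.2789 0.018 ]
bisc 0.58 204.8622950819672 175.0 [0.6017 0.1729 0.018 ]
jar 0.58 [265.9, 205.4, 29.2, 29.0] 388 ((265.7500305175781, 206.25), (29.698482513427734, 28.991374969482422), 45.0) [0.5211 0.006  0.    ]
lid 0.8 [370.9, 204.2, 26.8, 29.3] 664 ((372.0, 203.0), (28.0, 28.0), 90.0) [ 0.5308 -0.2859  0.    ]
prep_bowl 0.56 [328.9, 208.4, 35.0, 36.6] 832 ((328.5, 207.0), (32.0, 31.0), 90.0) [ 0.5195 -0.167   0.    ]
board 0.87 [351.4, 193.2, 106.4, 87.3] 4850 ((349.4038391113281, 192.01925659179688), (73.5435562133789, 97.27360534667969), 78.69007110595703) [ 0.5637 -0.2299  0.    ]
tray 0.68 [183.3, 189.9, 105.4, 85.6] 5396 ((183.69998168945312, 186.10000610351562), (94.25629425048828, 74.29869842529297), 12.528807640075684) [0.5731 0.2329 0.    ]
lid [ 0.5266 -0.2778  0.0293] [ 0.4874 -0.3174  0.0221] [ 0.5657 -0.2395  0.0349]
knob [ 0.5266 -0.2783  0.0505] 41 [ 0.5184 -0.2878  0.044 ] [ 0.5352 -0.2706  0.0546]
jar side [277.6, 214.9, 43.8, 53.6]
band 0.58 [280.3, 219.6, 38.6, 17.9]
band 0.49 [201.0, 350.1, 36.0, 33.3]
```

View pics/jar1.png

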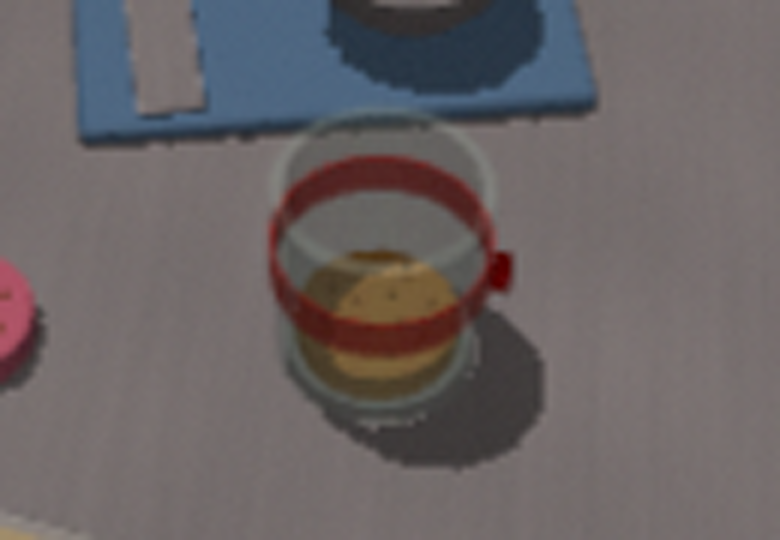

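View pics/tray1.png

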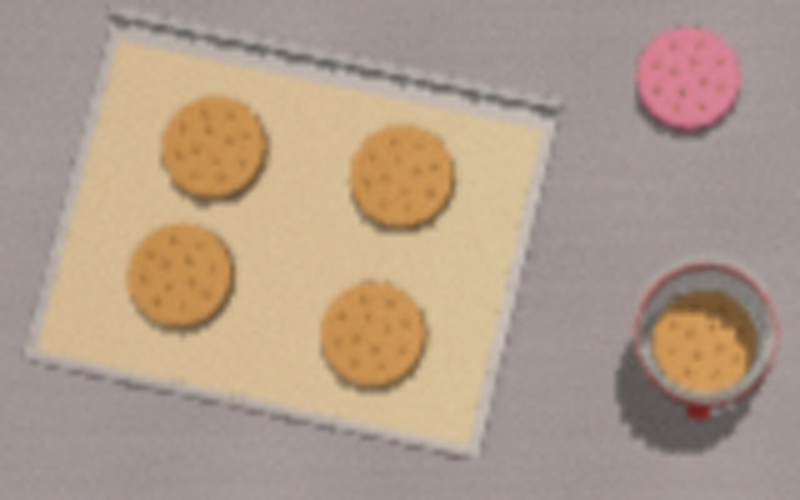

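The crops show the four golden biscuits at tray-crop (215,148), (402,177), (181,277) and (374,335), and the jar mouth centred at about (706,335). The band's front runs from y≈320 to 355 and its back from 155 to 188 in the jar crop.

Run:
```python
from h import *
from scipy.optimize import least_squares
np.set_printoptions(precision=4,suppress=True)
s=snapshot("top"); s2=snapshot("side")
for n,(u,v) in dict(A=(215,148),B=(402,177),C=(181,277),D=(374,335)).items(): print(n,onz(s,125+u/5,140+v/5,.02))
j=onz(s,125+706/5,140+335/5,.084); print("jar top",j)
def proj(s,X):
    f=192/np.tan(np.radians(s["fov_y"]/2)); p=np.array(s["R"])@X+s["t"]; return np.array([s["cx"]+f*p[0]/p[2],s["cy"]+f*p[1]/p[2]])
c=-np.array(s2["R"]).T@s2["t"]
def res(q):
    x,y,h=q; d=c[:2]-[x,y]; d/=np.linalg.norm(d); r=[]
    for sg,dz,v in((1,.0085,223.3),(1,-.0085,229.2),(-1,.0085,195.8),(-1,-.0085,201.3)):
        r.append(proj(s2,np.array([x+sg*d[0]*.037,y+sg*d[1]*.037,h+dz]))[1]-v)
    r.append(proj(s2,np.array([x,y,h]))[0]-278.3)
    r+=list(proj(s,np.array([x,y,.084]))-[266.2,207])
    # rim back / base front
    r.append(proj(s2,np.array([x-d[0]*.0375,y-d[1]*.0375,.084]))[1]-(170+107/6))
    r.append(proj(s2,np.array([x+d[0]*.036,y+d[1]*.036,0]))[1]-(170+410/6))
    return r
o=least_squares(res,[.52,0,.05]); print(o.x,o.fun)
```

```text
A [0.6156 0.2751 0.02  ]
B [0.6002 0.1711 0.02  ]
C [0.5435 0.2904 0.02  ]
D [0.5126 0.1834 0.02  ]
jar top [0.5064 0.0023 0.084 ]
[0.5096 0.0022 0.0468] [ 0.4036 -0.1713 -0.0575 -0.1378  0.989   0.0589 -1.2562 -1.7976  1.6967]
```

Run:
```python
from h import *
np.set_printoptions(precision=4,suppress=True)
o=get_obs(); print(o["time"],o["ee_pos"],o["eef_rot"],o["ft_force"],o["gripper_width"])
w=snapshot("wrist"); R=np.array(o["eef_rot"]); print("cam in tool",R.T@(-np.array(w["R"]).T@w["t"]-o["ee_pos"]), np.array(w["R"])@R, w["fov_y"])
R=np.array(o["eef_rot"])
for n,t in dict(D=(.5126,.1834,.15),B=(.6,.171,.15)).items(): print(n,R.T@(np.array(t)-o["ee_pos"])*1000)
print("yaw of tool y",np.degrees(np.arctan2(R[1,1],R[0,1])))
```

```text
1.8 [0.2291 0.5545 0.2313] [[-0.9242  0.3818  0.    ]
 [ 0.3818  0.9242 -0.0001]
 [-0.     -0.     -1.    ]] [ 0.8794 -0.5723 -0.7918] 0.08523323257783623
cam in tool [ 0.0812  0.0011 -0.1423] [[ 0.0013  1.      0.0008]
 [-0.9491  0.0015 -0.3151]
 [-0.3151 -0.0004  0.9491]] 60.64480592502077
D [-403.7077 -234.7654   81.2826]
B [-489.2199 -212.8523   81.2842]
yaw of tool y 67.55182340022363
```

arm_command:
  moves: "-40.4 -23.5 3 0 0 0;-40.4 -23.5 3 0 0 0;-40.4 -23.5 3 0 0 0;-40.4 -23.5 3 0 0 0;-40.4 -23.5 3 0 0 0;-40.4 -23.5 3 0 0 0;-40.4 -23.5 3 0 0 0;-40.4 -23.5 3 0 0 0;-40.4 -23.5 3 0 0 0;-40.4 -23.5 3 0 0 0;0 0 0 0 0 -0.0875;0 0 0 0 0 -0.0875"

```text
time: 3.05
ee_pos: [0.5135, 0.1814, 0.2009]
eef_rot: [[-0.977, 0.215, -0.001], [0.215, 0.977, -0.0], [0.001, -0.0, -1.0]]
ft_force: [-0.2, -0.7, -0.1]
gripper_width: 0.0856
finger_force: 0.0
```

```bash
cat >> h.py <<'E'
np.set_printoptions(precision=4,suppress=True)
def to_tool(o,X): return np.round(np.array(o["eef_rot"]).T@(np.array(X)-o["ee_pos"])*1000,1)
def biscuits(s):
    P=cloud(s); q=((P[...,2]>.0165)&(P[...,2]<.0225)&(P[...,0]>.45)&(P[...,1]>.12)).astype(np.uint8)
    hsv=cv2.cvtColor(s["image"],cv2.COLOR_RGB2HSV); q&=((hsv[...,1]>110)&(hsv[...,0]<25)).astype(np.uint8)
    n,l,st,c=cv2.connectedComponentsWithStats(q); out=[]
    for i in range(1,n):
        if st[i,4]>300:
            p=P[l==i]; (x,y),r=cv2.minEnclosingCircle(p[:,:2].astype(np.float32)*1000)
            out.append((x/1000,y/1000,np.median(p[:,2]),r,st[i]))
    return out
E
python3 - <<'E'
from h import *
o=get_obs(); w=snapshot("wrist"); save(w,"w1"); print(o["time"],o["ee_pos"],np.degrees(np.arctan2(o["eef_rot"][1][1],o["eef_rot"][0][1])))
for b in biscuits(w): print(b, to_tool(o,[b[0],b[1],.0075]))
E
```

```text
3.05 [0.5135 0.1814 0.2009] 77.58966832429039
(0.5152737426757813, 0.18618020629882812, np.float64(0.019685634256980333), 28.401742935180664, array([ 227,  137,   56,   54, 2382], dtype=int32)) [ -0.8   5.1 193.3]
(0.5469489135742187, 0.2930343017578125, np.float64(0.019652660112684725), 28.904529571533203, array([ 335,  144,   57,   54, 2356], dtype=int32)) [ -8.8 116.3 193.3]
(0.6180988159179688, 0.27794476318359373, np.float64(0.019607046172487708), 28.889799118041992, array([ 330,  212,   53,   46, 1782], dtype=int32)) [-81.5 116.9 193.3]
(0.603227783203125, 0.17303910827636718, np.float64(0.019719577348238468), 28.676191329956055, array([ 234,  218,   52,   48, 1900], dtype=int32)) [-89.5  11.2 193.3]
```

View pics/w1.png

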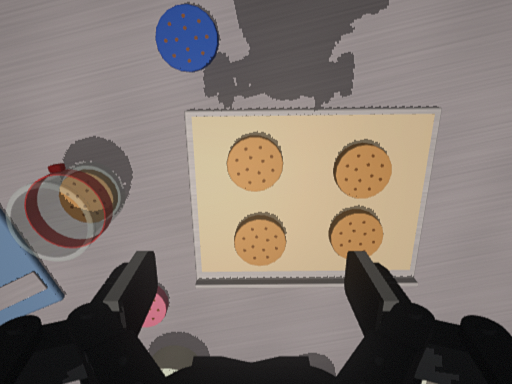

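The wrist view shows biscuit D at (255,163), golden, radius about 28.5 mm and top at 19.7 mm, matching the description. The jaw lines up with the tray's y, so I grip it.

arm_command:
  moves: "-0.8 5.1 45 0 0 0;0 0 45 0 0 0;0 0 45 0 0 0;0 0 30 0 0 0;0 0 15 0 0 0;0 0 8 0 0 0;0 0 5 0 0 0;0 0 0 0 0 0"
  jaw: 85

```text
time: 3.9
ee_pos: [0.5154, 0.1882, 0.0094]
eef_rot: [[-0.977, 0.215, 0.002], [0.215, 0.977, 0.0], [-0.002, 0.001, -1.0]]
ft_force: [0.1, -0.2, -0.8]
gripper_width: 0.0849
finger_force: 0.0
```

arm_command:
  moves: "0 0 0 0 0 0;0 0 0 0 0 0;0 0 0 0 0 0;0 0 0 0 0 0;0 0 0 0 0 0;0 0 0 0 0 0"
  jaw: 50
  squeeze: 25

```text
time: 4.5
ee_pos: [0.5156, 0.1881, 0.0102]
eef_rot: [[-0.977, 0.215, 0.003], [0.215, 0.977, 0.001], [-0.003, 0.001, -1.0]]
ft_force: [-1.1, -1.0, 5.7]
gripper_width: 0.0562
finger_force: 26.2
```

arm_command:
  moves: "0 0 -5 0 0 0;0 0 -15 0 0 0;0 0 -30 0 0 0;0 0 -40 0 0 0;0 0 -40 0 0 0;0 0 0 0 0 0"

```text
time: 5.1
ee_pos: [0.5176, 0.1888, 0.1472]
eef_rot: [[-0.977, 0.215, 0.012], [0.215, 0.977, 0.004], [-0.011, 0.006, -1.0]]
ft_force: [-0.1, 0.6, 0.0]
gripper_width: 0.0563
finger_force: 26.7
```

Run:
```python
from h import *
o=get_obs(); w=snapshot("wrist"); s=snapshot("side"); 
cv2.imwrite("pics/g1.png",np.hstack([cv2.resize(x["image"],(400,300))[...,::-1] for x in(w,s)]))
print(o["ee_pos"],o["gripper_width"],o["ft_force"])
P=cloud(w); hsv=cv2.cvtColor(w["image"],cv2.COLOR_RGB2HSV)
T=(P-o["ee_pos"])@np.array(o["eef_rot"])*1000
q=(hsv[...,1]>110)&(hsv[...,0]<25)&(np.abs(T[...,0])<40)&(np.abs(T[...,1])<40)&(np.abs(T[...,2])<30)
p=T[q]; print(q.sum(),p.min(0),p.max(0)); 
top=p[np.abs(p[:,2]-np.percentile(p[:,2],20))<4]
A=np.c_[p[:,:2],np.ones(len(p))]
for i in range(6):
    k=np.linalg.lstsq(A,p[:,2],rcond=None)[0]; r=p[:,2]-A@k; m=np.abs(r)<max(1,np.std(r)); p=p[m];A=A[m]
print("plane",k,len(p),p.min(0),p.max(0),cv2.minEnclosingCircle(p[:,:2].astype(np.float32)))
```

```text
[0.5176 0.1888 0.1472] 0.0562908916622294 [-0.0614  0.6137  0.0153]
11155 [-29.2653 -27.1058 -27.7872] [28.3585 39.6234  2.6986]
plane [ 0.0026  0.0019 -9.3154] 9255 [-29.0183 -26.9963 -10.3791] [28.1107 39.4481 -8.2378] ((-0.4644143581390381, 6.486764907836914), 33.7278938293457)
```

View pics/g1.png

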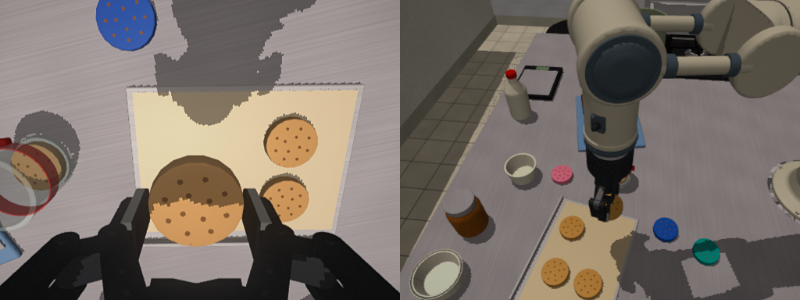

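The left half shows the biscuit held level and centred between the fingers at about (197,202). The right half shows it clear of the tray. Next I view the jar with the wrist camera for an accurate mouth position.

arm_command:
  moves: "-20 -28 -8 0 0 0;-20 -28 -8 0 0 0;-20 -28 -8 0 0 0;-20 -28 -8 0 0 0;-20 -28 -8 0 0 0;-20 -28 -4 0 0 0;0 0 0 0 0 0;0 0 0 0 0 0"

```text
time: 6.0
ee_pos: [0.5951, -0.0024, 0.1804]
eef_rot: [[-0.976, 0.217, -0.003], [0.217, 0.976, 0.001], [0.003, -0.0, -1.0]]
ft_force: [0.6, 0.2, -0.1]
gripper_width: 0.0565
finger_force: 26.8
```

Run:
```python
from h import *
o=get_obs(); w=snapshot("wrist"); save(w,"w2"); print(o["time"],o["ee_pos"])
for k in("jar_mouth","jar","level_band"):
    for m in mark_of(k,"wrist")[:2]: print(k,m)
hsv=cv2.cvtColor(w["image"],cv2.COLOR_RGB2HSV)
x=outline_of("jar","wrist"); print(x[0]["extent"] if x else "")
P=cloud(w); print("rim cloud", ) 
q=(P[...,2]>.076)&(P[...,2]<.09)&(np.hypot(P[...,0]-.51,P[...,1])<.05); print(q.sum())
if q.sum()>30: print(cv2.minEnclosingCircle(P[q][:,:2].astype(np.float32)*1000))
```

```text
6.0 [ 0.5951 -0.0024  0.1804]
jar_mouth {'location': [69.0, 239.6], 'score': 0.35}
jar {'location': [239.0, 81.3], 'score': 0.2}
level_band {'location': [250.6, 258.8], 'score': 0.5}
[233.8, 74.2, 105.3, 117.5]
rim cloud
2846
((512.8595581054688, 3.771115779876709), 37.62297821044922)
```

View pics/w2.png

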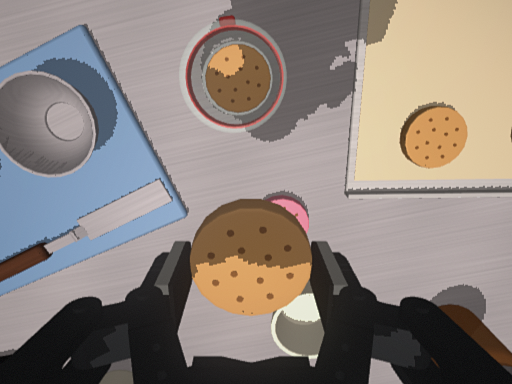

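The picture shows the jar mouth at (234,75), clear of everything, with the rim read in depth as a 37.6 mm circle. The held biscuit is at (251,257).

```bash
cat >> h.py <<'E'
def held(o,w):
    P=cloud(w); hsv=cv2.cvtColor(w["image"],cv2.COLOR_RGB2HSV)
    T=(P-o["ee_pos"])@np.array(o["eef_rot"])*1000
    q=(hsv[...,1]>110)&(hsv[...,0]<25)&(np.abs(T[...,0])<40)&(np.abs(T[...,1])<40)&(np.abs(T[...,2]+9)<6)
    p=T[q]; return len(p),cv2.minEnclosingCircle(p[:,:2].astype(np.float32)),np.percentile(p,[2,50,98],0)
E
python3 - <<'E'
from h import *
o=get_obs(); w=snapshot("wrist"); n,c,k=held(o,w); print(n,c,k)
R=np.array(o["eef_rot"]); b=np.array([c[0][0],c[0][1],0])/1000
print(to_tool(o,np.array([.5129,.0038,.13])-R@b))
E
```

```text
10735 ((-0.4692268669605255, 1.3406126499176025), 29.086807250976562) [[-24.883  -24.0704 -10.5073]
 [  2.5973   1.3134  -9.3482]
 [ 26.8009  26.429   -5.7662]]
[ 81.9 -14.4  51.9]
```

arm_command:
  moves: "20 -3.6 12 0 0 0;30 -5 13 0 0 0;20 -3.6 13 0 0 0;11.9 -2.2 12 0 0 0;0 0 0 0 0 0;0 0 0 0 0 0;0 0 0 0 0 0"

```text
time: 7.0
ee_pos: [0.5135, 0.0017, 0.1333]
eef_rot: [[-0.977, 0.215, 0.002], [0.215, 0.977, -0.0], [-0.002, 0.0, -1.0]]
ft_force: [-0.4, -0.8, -0.9]
gripper_width: 0.0563
finger_force: 26.8
```

Run:
```python
from h import *
o=get_obs(); w=snapshot("wrist"); n,c,k=held(o,w); print(o["ee_pos"],c)
P=cloud(w); q=(P[...,2]>.078)&(P[...,2]<.09)&(np.hypot(P[...,0]-.513,P[...,1]-.004)<.045)
R=np.array(o["eef_rot"]); b=np.array([c[0][0],c[0][1],0])/1000
from scipy.optimize import least_squares
p=P[q][:,:2]; r=np.hypot(*(p-[.5129,.0038]).T); print("rim pts",len(p),np.percentile(r,[2,50,98]), np.median(P[q][:,2]))
print(to_tool(o,np.array([.5129,.0038,.082])-R@b))
```

```text
[0.5135 0.0017 0.1333] ((-0.5686450004577637, 1.4017994403839111), 29.20189094543457)
rim pts 1845 [0.0322 0.0352 0.0376] 0.08321746852152576
[ 1.7  0.5 51.3]
```

arm_command:
  moves: "1.7 0.5 15 0 0 0;0 0 12 0 0 0;0 0 8 0 0 0;0 0 6 0 0 0;0 0 5 0 0 0;0 0 3 0 0 0;0 0 0 0 0 0;0 0 0 0 0 0"

```text
time: 7.85
ee_pos: [0.5113, 0.0024, 0.0837]
eef_rot: [[-0.977, 0.215, 0.001], [0.215, 0.977, -0.0], [-0.001, 0.0, -1.0]]
ft_force: [0.8, -0.1, 0.1]
gripper_width: 0.0562
finger_force: 26.8
```

arm_command:
  moves: "0 0 0.8 0 0 0;0 0 0 0 0 0;0 0 0 0 0 0"

```text
time: 8.15
ee_pos: [0.5112, 0.0024, 0.0827]
eef_rot: [[-0.977, 0.215, 0.0], [0.215, 0.977, -0.0], [-0.0, 0.0, -1.0]]
ft_force: [-0.9, 0.6, 0.1]
gripper_width: 0.0565
finger_force: 26.8
```

arm_command:
  moves: "0 0 0 0 0 0;0 0 0 0 0 0;0 0 0 0 0 0;0 0 0 0 0 0;0 0 0 0 0 0;0 0 -10 0 0 0;0 0 -40 0 0 0;-10 0 -40 0 0 0;-40 0 0 0 0 0;-40 0 0 0 0 0;0 0 0 0 0 0"
  jaw: 70

```text
time: 9.25
ee_pos: [0.6016, -0.018, 0.1699]
eef_rot: [[-0.976, 0.216, -0.003], [0.216, 0.976, -0.0], [0.003, -0.001, -1.0]]
ft_force: [-1.4, 0.1, -1.1]
gripper_width: 0.0699
finger_force: 0.0
```

```bash
cat >> h.py <<'E'
def jarlook(o,w,zt,j=(.5129,.0038)):
    P=cloud(w); d=np.hypot(P[...,0]-j[0],P[...,1]-j[1])
    q=(P[...,2]>.078)&(P[...,2]<.09)&(d<.045); print("rim",q.sum(),cv2.minEnclosingCircle(P[q][:,:2].astype(np.float32)*1000))
    q=(d<.03)&(P[...,2]>.01)&(P[...,2]<.075)
    p=P[q]; m=np.median(p[:,2]); p=p[np.abs(p[:,2]-m)<.003]
    A=np.c_[p[:,:2]-j,np.ones(len(p))]; k=np.linalg.lstsq(A,p[:,2],rcond=None)[0]
    print("stack top",m,len(p),"plane",k,cv2.minEnclosingCircle(p[:,:2].astype(np.float32)*1000))
E
python3 - <<'E'
from h import *
o=get_obs(); w=snapshot("wrist"); save(w,"w3"); print(o["time"],o["ee_pos"],o["gripper_width"]); jarlook(o,w,.034)
E
```

```text
9.25 [ 0.6016 -0.018   0.1699] 0.06987264247259956
rim 3124 ((512.6676635742188, 3.9892237186431885), 37.636470794677734)
stack top 0.03344260110025532 4248 plane [ 0.0002 -0.0021  0.0335] ((510.7762145996094, 2.4898054599761963), 28.933300018310547)
```

arm_command:
  moves: "8 37.4 0 0 0 0;8 37.4 0 0 0 0;8 37.4 0 0 0 0;8 37.4 0 0 0 0;7.7 37.2 0 0 0 0;0 0 0 0 0 0;0 0 0 0 0 0"
  jaw: 85

```text
time: 10.0
ee_pos: [0.5997, 0.1748, 0.1735]
eef_rot: [[-0.977, 0.213, 0.001], [0.213, 0.977, -0.0], [-0.001, 0.0, -1.0]]
ft_force: [-0.2, 0.1, -0.2]
gripper_width: 0.0848
finger_force: 0.0
```

Run:
```python
from h import *
o=get_obs(); w=snapshot("wrist"); print(o["time"],o["ee_pos"],o["eef_rot"])
for b in biscuits(w): print(b, to_tool(o,[b[0],b[1],.0095]))
```

```text
10.0 [0.5997 0.1748 0.1735] [[-0.977   0.2131  0.0009]
 [ 0.2131  0.977  -0.0002]
 [-0.0009  0.     -1.    ]]
(0.5473583984375, 0.2927100219726563, np.float64(0.019620662321974805), 28.839807510375977, array([ 336,   49,   68,   70, 3607], dtype=int32)) [ 76.4 104.1 163.9]
(0.6189002685546875, 0.277625, np.float64(0.019608495236469466), 28.72156524658203, array([ 331,  137,   62,   59, 2854], dtype=int32)) [  3.2 104.6 164. ]
(0.6031476440429687, 0.1730309600830078, np.float64(0.019709296265794214), 28.45637321472168, array([ 219,  144,   60,   59, 2760], dtype=int32)) [ -3.6  -1.  164. ]
```

arm_command:
  moves: "-3.6 -1 45 0 0 0;0 0 45 0 0 0;0 0 35 0 0 0;0 0 20 0 0 0;0 0 11 0 0 0;0 0 7 0 0 0;0 0 0 0 0 0;0 0 0 0 0 0"

```text
time: 10.85
ee_pos: [0.6046, 0.1722, 0.0112]
eef_rot: [[-0.977, 0.215, 0.002], [0.215, 0.977, 0.001], [-0.002, 0.001, -1.0]]
ft_force: [-0.1, 0.1, 0.4]
gripper_width: 0.0849
finger_force: 0.0
```

arm_command:
  moves: "0 0 0 0 0 0;0 0 0 0 0 0;0 0 0 0 0 0;0 0 0 0 0 0;0 0 0 0 0 0;0 0 -5 0 0 0;0 0 -15 0 0 0;0 0 -35 0 0 0;0 0 -40 0 0 0;0 0 -40 0 0 0;0 0 -20 0 0 0;0 0 0 0 0 0"
  jaw: 50

```text
time: 12.05
ee_pos: [0.6054, 0.1727, 0.1707]
eef_rot: [[-0.977, 0.215, 0.009], [0.215, 0.977, 0.002], [-0.008, 0.004, -1.0]]
ft_force: [0.3, -0.5, -0.9]
gripper_width: 0.0565
finger_force: 26.8
```

Run:
```python
from h import *
o=get_obs(); w=snapshot("wrist"); n,c,k=held(o,w); print(o["ee_pos"],n,c,k)
R=np.array(o["eef_rot"]); b=np.array([c[0][0],c[0][1],0])/1000
print(to_tool(o,np.array([.5127,.0039,.13])-R@b))
```

```text
[0.6054 0.1727 0.1707] 10646 ((0.6002153158187866, 1.1770093441009521), 29.5281982421875) [[-23.2967 -24.0846  -9.5437]
 [  3.9934   1.1233  -8.3452]
 [ 28.2082  26.4639  -5.6347]]
[  54.  -186.2   39.6]
```

arm_command:
  moves: "10.8 -37.2 0 0 0 0;10.8 -37.2 0 0 0 0;10.8 -37.2 0 0 0 0;10.8 -37.2 10 0 0 0;10.8 -37.4 10 0 0 0;0 0 15 0 0 0;0 0 0 0 0 0;0 0 0 0 0 0"

```text
time: 12.9
ee_pos: [0.5105, 0.0027, 0.1282]
eef_rot: [[-0.977, 0.215, -0.002], [0.215, 0.977, 0.001], [0.003, 0.0, -1.0]]
ft_force: [-0.3, 0.6, -0.7]
gripper_width: 0.0562
finger_force: 26.8
```

Run:
```python
from h import *
o=get_obs(); w=snapshot("wrist"); n,c,k=held(o,w); print(o["ee_pos"],c,k[1])
R=np.array(o["eef_rot"]); b=np.array([c[0][0],c[0][1],0])/1000
print(to_tool(o,np.array([.5127,.0039,.083])-R@b))
```

```text
[0.5105 0.0027 0.1282] ((1.1150155067443848, 1.7155754566192627), 29.187063217163086) [ 4.0143  1.3476 -8.4083]
[-3.1 -0.1 45.2]
```

arm_command:
  moves: "-3 0 15 0 0 0;0 0 12 0 0 0;0 0 8 0 0 0;0 0 5 0 0 0;0 0 3 0 0 0;0 0 2 0 0 0;0 0 0 0 0 0;0 0 0 0 0 0;0 0 0 0 0 0"

```text
time: 13.85
ee_pos: [0.5141, 0.0014, 0.085]
eef_rot: [[-0.977, 0.215, 0.001], [0.215, 0.977, -0.0], [-0.001, 0.0, -1.0]]
ft_force: [0.3, -0.3, 0.1]
gripper_width: 0.0561
finger_force: 26.8
```

arm_command:
  moves: "0 0 0.8 0 0 0;0 0 0 0 0 0;0 0 0 0 0 0;0 0 0 0 0 0;0 0 0 0 0 0;0 0 -10 0 0 0;0 0 -40 0 0 0;-10 0 -40 0 0 0;-40 0 0 0 0 0;-40 0 0 0 0 0;0 0 0 0 0 0"
  jaw: 70

```text
time: 14.95
ee_pos: [0.6044, -0.019, 0.1711]
eef_rot: [[-0.976, 0.216, -0.003], [0.216, 0.976, -0.0], [0.003, -0.001, -1.0]]
ft_force: [-1.7, 0.5, -1.5]
gripper_width: 0.0701
finger_force: 0.0
```

Run:
```python
from h import *
o=get_obs(); w=snapshot("wrist"); print(o["time"],o["ee_pos"],o["gripper_width"]); jarlook(o,w,.048)
P=cloud(w)
im=w["image"]; cv2.imwrite("pics/w4.png",im[...,::-1])
s=snapshot("side"); save(s,"s4"); x=cv2.resize(s["image"][170:260,215:345],None,fx=4,fy=4,interpolation=cv2.INTER_CUBIC); y=cv2.resize(im[0:180,140:340],(400,360))
cv2.imwrite("pics/both4.png",np.hstack([x[:360,:400],y])[...,::-1])
R=np.array(o["eef_rot"]); print("to lid",to_tool(o,[.5266,-.278,.19]),R)
```

```text
14.95 [ 0.6044 -0.019   0.1711] 0.07012983381974552
rim 2967 ((512.8092041015625, 3.998460292816162), 37.59640121459961)
stack top 0.04744375849532131 4694 plane [ 0.0019 -0.0013  0.0475] ((513.8598022460938, 1.778258204460144), 28.91655731201172)
to lid [  20.1 -269.7  -18.7] [[-0.9764  0.2161 -0.003 ]
 [ 0.2161  0.9764 -0.0001]
 [ 0.0029 -0.0008 -1.    ]]
```

View pics/both4.png

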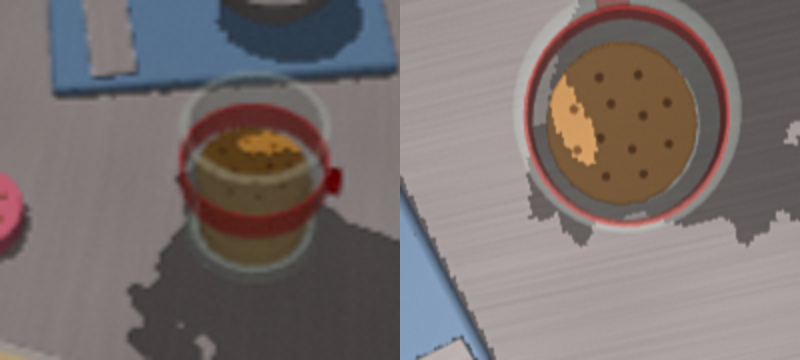

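The left half shows the stack's top inside the band's height: band middle about 45–47 mm, stack top about 48 mm. The right half shows the biscuit flat at about (620,122), in the middle of the mouth. So two biscuits are enough, and the lid is next.

arm_command:
  moves: "-5.3 -43 -2 0 0 0;-5.3 -43 -2 0 0 0;-5.3 -43 -2 0 0 0;-5.3 -43 -2 0 0 0;-5.3 -43 -2 0 0 0;-5.3 -43 0 0 0 0;0 0 0 0 0 0;0 0 0 0 0 0"
  jaw: 50

```text
time: 15.85
ee_pos: [0.5765, -0.277, 0.1849]
eef_rot: [[-0.976, 0.217, 0.001], [0.217, 0.976, -0.0], [-0.001, 0.0, -1.0]]
ft_force: [-0.1, -0.7, 0.2]
gripper_width: 0.0498
finger_force: 0.0
```

```bash
cat >> h.py <<'E'
def lidlook(o,w,zt,c0,rr=.06):
    "zt: height of the flange top"
    P=cloud(w); d=np.hypot(P[...,0]-c0[0],P[...,1]-c0[1])
    q=(np.abs(P[...,2]-zt)<.004)&(d<rr); p=P[q]
    c,r=cv2.minEnclosingCircle(p[:,:2].astype(np.float32)*1000)
    A=np.c_[p[:,:2]-c0,np.ones(len(p))]; k=np.linalg.lstsq(A,p[:,2],rcond=None)[0]
    print("flange",len(p),c,r,"plane",k)
    q=(np.abs(P[...,2]-zt-.021)<.004)&(d<.03); p=P[q]
    if len(p): print("knob",len(p),cv2.minEnclosingCircle(p[:,:2].astype(np.float32)*1000),np.median(p[:,2]))
E
python3 - <<'E'
from h import *
o=get_obs(); w=snapshot("wrist"); save(w,"w5"); print(o["time"],o["ee_pos"])
lidlook(o,w,.029,np.array([.5266,-.278])); print(to_tool(o,[.5266,-.278,.032]))
E
```

```text
15.85 [ 0.5765 -0.277   0.1849]
flange 5836 (528.4312133789062, -279.7254333496094) 39.93082809448242 plane [ 0.0003 -0.0007  0.0287]
knob 359 ((528.254150390625, -279.6216735839844), 8.852270126342773) 0.05054229229567557
[ 48.7 -11.8 152.8]
```

arm_command:
  moves: "15.5 -4.4 20 0 0 0;15.5 -4.4 25 0 0 0;15.4 -4.3 30 0 0 0;0 0 25 0 0 0;0 0 12 0 0 0;0 0 0 0 0 0;0 0 0 0 0 0;0 0 0 0 0 0"
  jaw: 45

```text
time: 16.7
ee_pos: [0.5304, -0.2797, 0.0739]
eef_rot: [[-0.977, 0.214, 0.003], [0.214, 0.977, -0.002], [-0.003, -0.001, -1.0]]
ft_force: [0.1, 0.3, 0.3]
gripper_width: 0.0448
finger_force: 0.0
```

Run:
```python
from h import *
o=get_obs(); print(o["ee_pos"],o["gripper_width"],to_tool(o,[.5284,-.2797,.033]))
```

```text
[ 0.5304 -0.2797  0.0739] 0.04476482939337055 [ 2.1 -0.4 40.9]
```

arm_command:
  moves: "2 -0.4 15 0 0 0;0 0 12 0 0 0;0 0 7 0 0 0;0 0 5 0 0 0;0 0 1 0 0 0;0 0 0 0 0 0;0 0 0 0 0 0"

```text
time: 17.4
ee_pos: [0.5274, -0.2797, 0.0322]
eef_rot: [[-0.977, 0.215, 0.001], [0.215, 0.977, -0.0], [-0.001, -0.0, -1.0]]
ft_force: [-0.4, -0.1, -0.0]
gripper_width: 0.0453
finger_force: 0.0
```

arm_command:
  moves: "0 0 0 0 0 0;0 0 0 0 0 0;0 0 0 0 0 0;0 0 0 0 0 0;0 0 0 0 0 0;0 0 0 0 0 0"
  jaw: 10
  squeeze: 50

```text
time: 18.0
ee_pos: [0.5275, -0.2797, 0.0324]
eef_rot: [[-0.977, 0.215, 0.001], [0.215, 0.977, -0.001], [-0.001, -0.0, -1.0]]
ft_force: [0.1, 0.1, 4.1]
gripper_width: 0.0159
finger_force: 49.2
```

arm_command:
  moves: "0 0 -5 0 0 0;0 0 -20 0 0 0;0 0 -40 0 0 0;0 0 -45 0 0 0;0 0 -25 0 0 0;0 0 0 0 0 0"

```text
time: 18.6
ee_pos: [0.5286, -0.2804, 0.1719]
eef_rot: [[-0.977, 0.215, 0.007], [0.215, 0.977, -0.004], [-0.007, -0.003, -1.0]]
ft_force: [0.1, 0.6, -1.6]
gripper_width: 0.0164
finger_force: 48.9
```

arm_command:
  moves: "10.9 39.1 0 0 0 0;10.9 39.1 0 0 0 0;10.9 39.1 0 0 0 0;10.9 39.1 0 0 0 0;10.9 39.1 0 0 0 0;10.9 39.1 0 0 0 0;10.8 39.2 0 0 0 0;0 0 0 0 0 0;0 0 0 0 0 0"

```text
time: 19.5
ee_pos: [0.5108, 0.0049, 0.1647]
eef_rot: [[-0.977, 0.213, -0.003], [0.213, 0.977, -0.0], [0.003, -0.001, -1.0]]
ft_force: [-0.3, -0.4, -0.8]
gripper_width: 0.0163
finger_force: 49.1
```

Run:
```python
from h import *
o=get_obs(); w=snapshot("wrist"); save(w,"w6"); print(o["time"],o["ee_pos"],o["gripper_width"])
R=np.array(o["eef_rot"]); c0=(np.array(o["ee_pos"])+R@[-.0009,.0002,0])[:2]
lidlook(o,w,o["ee_pos"][2]-.0035,c0,.05); print(to_tool(o,[.5119,.0040,.11]),R)
```

```text
19.5 [0.5108 0.0049 0.1647] 0.016250623500348487
flange 11386 (511.7823486328125, 5.660148620605469) 40.12794494628906 plane [-0.0016 -0.0011  0.161 ]
knob 1834 ((504.8751220703125, 7.3878068923950195), 21.650014877319336) 0.18271399072343614
[-1.5 -0.6 54.7] [[-0.9771  0.213  -0.0031]
 [ 0.213   0.9771 -0.0003]
 [ 0.003  -0.001  -1.    ]]
```

View pics/w6.png

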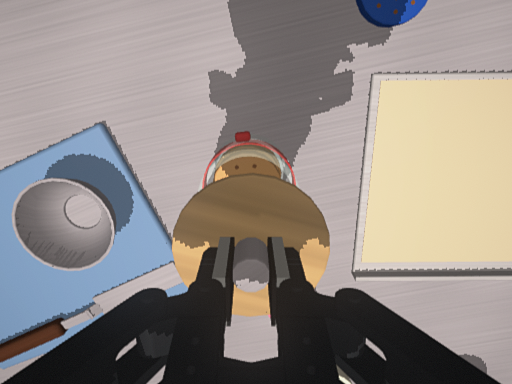

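The lid is held level at (251,245), directly over the jar, with a slight offset to correct.

arm_command:
  moves: "-1.3 -1.4 15 0 0 0;0 0 15 0 0 0;0 0 12 0 0 0;0 0 7 0 0 0;0 0 3 0 0 0;0 0 0 0 0 0;0 0 0 0 0 0;0 0 0 0 0 0"

```text
time: 20.35
ee_pos: [0.513, 0.0027, 0.1155]
eef_rot: [[-0.977, 0.215, 0.001], [0.215, 0.977, -0.0], [-0.001, 0.0, -1.0]]
ft_force: [0.3, 0.1, -0.5]
gripper_width: 0.0159
finger_force: 49.1
```

Run:
```python
from h import *
o=get_obs(); w=snapshot("wrist"); print(o["time"],o["ee_pos"],o["ft_force"])
R=np.array(o["eef_rot"]); c0=(np.array(o["ee_pos"])+R@[-.0009,.0002,0])[:2]
lidlook(o,w,o["ee_pos"][2]-.0035,c0,.05)
P=cloud(w); q=(np.abs(P[...,2]-.084)<.004)&(np.hypot(P[...,0]-.5128,P[...,1]-.004)<.045); print("rim",q.sum()); p=P[q][:,:2]
from scipy.optimize import least_squares
r=np.hypot(*(p-[.5128,.004]).T); a=np.degrees(np.arctan2(p[:,1]-.004,p[:,0]-.5128)); print(np.percentile(r,[2,50,98]),np.percentile(a,[2,50,98]))
```

```text
20.35 [0.513  0.0027 0.1155] [ 0.2718  0.0969 -0.5244]
flange 11392 (513.8631591796875, 3.517169713973999) 39.994178771972656 plane [ 0.0033 -0.001   0.1118]
knob 1846 ((506.56634521484375, 5.141142845153809), 21.617258071899414) 0.1335387211618626
rim 1010
[0.0329 0.0358 0.0375] [-177.9888  133.1612  178.2357]
```

arm_command:
  moves: "1.1 0.2 4 0 0 0;0 0 4 0 0 0;0 0 4 0 0 0;0 0 2 0 0 0;0 0 2 0 0 0;0 0 0 0 0 0;0 0 0 0 0 0"

```text
time: 21.1
ee_pos: [0.5115, 0.0031, 0.0987]
eef_rot: [[-0.977, 0.215, 0.0], [0.215, 0.977, 0.0], [-0.0, 0.0, -1.0]]
ft_force: [-0.0, -0.3, -1.1]
gripper_width: 0.016
finger_force: 49.1
```

arm_command:
  moves: "0 0 1 0 0 0;0 0 1 0 0 0;0 0 1 0 0 0;0 0 0 0 0 0;0 0 0 0 0 0"
  squeeze: 90

```text
time: 21.6
ee_pos: [0.5122, 0.0031, 0.0975]
eef_rot: [[-0.977, 0.215, 0.003], [0.215, 0.977, -0.0], [-0.003, 0.001, -1.0]]
ft_force: [-1.6, 0.8, 7.4]
gripper_width: 0.0145
finger_force: 88.7
```

arm_command:
  moves: "0 0 1 0 0 0;0 0 1 0 0 0;0 0 1 0 0 0;0 0 1 0 0 0;0 0 0 0 0 0;0 0 0 0 0 0"

```text
time: 22.2
ee_pos: [0.5124, 0.0031, 0.0942]
eef_rot: [[-0.977, 0.215, 0.004], [0.215, 0.977, -0.0], [-0.004, 0.001, -1.0]]
ft_force: [-2.2, 0.8, 7.8]
gripper_width: 0.0145
finger_force: 89.2
```

arm_command:
  moves: "0 0 1 0 0 0;0 0 1 0 0 0;0 0 1 0 0 0;0 0 1 0 0 0;0 0 0 0 0 0;0 0 0 0 0 0"

```text
time: 22.8
ee_pos: [0.5127, 0.003, 0.0917]
eef_rot: [[-0.977, 0.215, 0.005], [0.215, 0.977, -0.0], [-0.005, 0.001, -1.0]]
ft_force: [-5.5, 0.7, 15.7]
gripper_width: 0.0147
finger_force: 90.0
```

Run:
```python
from h import *
o=get_obs(); w=snapshot("wrist"); print(o["time"],o["ee_pos"],o["ft_force"])
lidlook(o,w,.091,np.array([.5128,.004]),.046)
```

```text
22.8 [0.5127 0.003  0.0917] [-5.4984  0.6535 15.7232]
flange 10687 (513.4050903320312, 4.013965606689453) 39.8043212890625 plane [-0.0048  0.0005  0.088 ]
knob 1695 ((506.33428955078125, 5.581111431121826), 20.90699005126953) 0.11003463445654481
```

arm_command:
  moves: "0 0 1 0 0 0;0 0 1 0 0 0;0 0 0 0 0 0;0 0 0 0 0 0"

```text
time: 23.25
ee_pos: [0.513, 0.003, 0.0915]
eef_rot: [[-0.977, 0.215, 0.006], [0.215, 0.977, -0.0], [-0.006, 0.001, -1.0]]
ft_force: [-7.8, 0.2, 24.0]
gripper_width: 0.0147
finger_force: 90.9
```

arm_command:
  moves: "0 0 -1 0 0 0;0 0 -1 0 0 0;0 0 0 0 0 0;0 0 0 0 0 0"

```text
time: 23.65
ee_pos: [0.5127, 0.003, 0.0916]
eef_rot: [[-0.977, 0.215, 0.005], [0.215, 0.977, -0.0], [-0.005, 0.001, -1.0]]
ft_force: [-4.5, 0.9, 15.5]
gripper_width: 0.0148
finger_force: 90.2
```

arm_command:
  moves: "0 0 0 0 0 0;0 0 0 0 0 0;0 0 0 0 0 0;0 0 -10 0 0 0;0 0 -25 0 0 0;0 0 -25 0 0 0;-30 0 -15 0 0 0;-40 0 0 0 0 0;0 0 0 0 0 0;0 0 0 0 0 0"
  jaw: 40

```text
time: 24.65
ee_pos: [0.58, -0.0122, 0.1617]
eef_rot: [[-0.977, 0.215, -0.003], [0.215, 0.977, 0.0], [0.003, -0.0, -1.0]]
ft_force: [0.1, -0.1, -0.1]
gripper_width: 0.0401
finger_force: 0.0
```

Run:
```python
from h import *
o=get_obs(); w=snapshot("wrist"); print(o["time"],o["ee_pos"])
lidlook(o,w,.089,np.array([.5128,.004]),.046)
P=cloud(w); d=np.hypot(P[...,0]-.5128,P[...,1]-.004); p=P[(d<.038)&(d>.015)&(P[...,2]>.08)&(P[...,2]<.1)]
A=np.c_[p[:,:2]-[.5128,.004],np.ones(len(p))]; k=np.linalg.lstsq(A,p[:,2],rcond=None)[0]; print("plane",k,len(p))
cv2.imwrite("pics/w7.png",cv2.resize(snapshot("side")["image"][160:260,205:345],None,fx=5,fy=5,interpolation=cv2.INTER_CUBIC)[...,::-1])
```

```text
24.65 [ 0.58   -0.0122  0.1617]
flange 11780 (512.9696044921875, 3.8991870880126953) 40.05706787109375 plane [-0.0023 -0.0006  0.0881]
knob 750 ((512.9772338867188, 3.915858030319214), 8.847554206848145) 0.10996602084681827
plane [-0.0023 -0.0006  0.0881] 9805
```

View pics/w7.png

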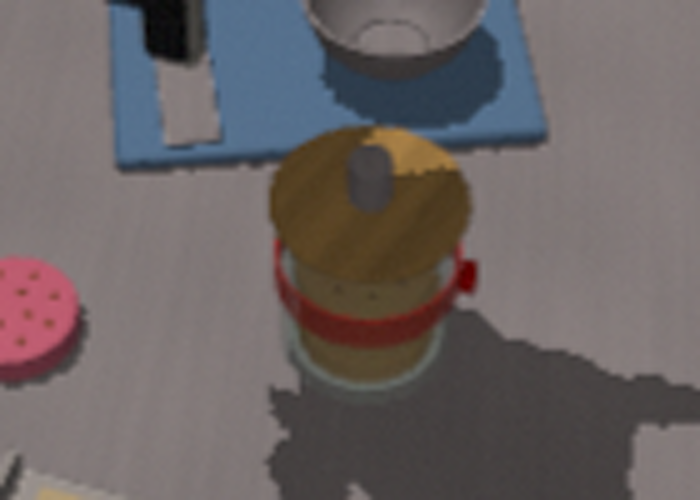

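The picture shows the lid flat on the rim at (370,205), with the jar upright. Measured against the jar, the lid is centred within 0.3 mm, tilted 0.0024 rad, and its flange top is at rim height plus 5 mm within about 1 mm. It is home, so I hand the job in.

```bash
python3 -c "
from workcell import *
print(close_job())"
```

```text
the job is handed in; nothing more can be done
None
```

The job is handed in: two biscuits were added (stack top about 48 mm, red band's middle about 47 mm), two stay on the tray, and the lid measured centred, flush and level on the upright jar; no verdict was reported back.

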